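Pin the boom and jack up the reel stand

TASK

The big reel on the hinged service boom has to be held clear of its rest block while the rubber there is changed. First push the headed hinge pin fully home in the fork, then slide the lever jack in from the side until its saddle is centred under the round lift pad of the boom; pump the handle once fully down to seat the pad and let it spring fully back up, then press it fully down again and finish while still holding it down, with the boom up on the jack. Do not raise the boom before the pin is home, and leave the other things on the bench where they are.

Things in the scene. Friction and masses are not known exactly. Their poses are not given: they have to be found in the camera images.
- stand: Grey stand, fixed to the bench; origin on the bench below the hinge axis (88 mm up, along stand y). Fork: two cheeks, 44 mm in x, 106 mm tall, outer faces y = +-34 mm, on a foot plate x -45 to 65, y +-55 mm. Rest block (feet 12 mm high) at x -250 to -200 mm. Between x -195 and -50 mm the space under the boom is open to the -y side; a 12 mm high foot rail closes it at y = +60 mm.
- boom (a joint): Angle of the aluminium boom, rad: 0 on its rest, grows as it rises; about 0.17 on the jack with handle fully down. From the hinge along stand -x to 250 mm, 36 mm wide, underside 76 and top 100 mm up at rest. Gold reel on top, x -253 to -171 mm, 64 mm wide (crank on the +y side to 78 mm), to 197 mm up. About 13 N at the lift pad raises it.
- lift_pad (a point): Marked lift point: centre of the lower face of the round steel pad (28 mm diameter) under the boom, 125 mm along stand -x from the hinge, 68 mm up at rest. Marked on the boom's top straight above by a round steel boss, 28 mm, with a dark centre (the square boss nearer the hinge is not a lift point).
- pin (a joint): How far the hinge pin is pushed in, m: it starts between 0 and 0.015 and is fully home (head against the fork) at 0.040. It slides along the stand's +y only, with about 3.5 N of friction, and stays where it is left.
- pin_head (a point): Centre of the outer face of the hinge pin's round steel head (30 mm in diameter, 10 mm thick), on the stand's -y side of the fork, 88 mm above the bench. The pin's axis is the stand's y; push towards the stand's +y. Fully home, this face is 44 mm from the stand's middle plane.
- jack: Dark steel lever jack, loose on the bench, 0.93 kg, can be dragged or pushed. Origin on its underside, +x from handle end to saddle end. Base 70 mm wide, 12 mm thick, x -140 to +130 mm. Saddle at x = 100, pump block (58 mm tall) x 12 to 72, carry post x = -10, handle hinge x = 15 mm, 48 mm up.
- saddle (a point): Centre of the top face of the jack's round steel saddle, 52 mm in diameter, 60 mm above the bench with the handle up; it rises with the handle, by 30 mm when the handle is fully down.
- carry_grip (a point): Grip point on the jack's upright bright steel carry post, 108 mm above the bench, 24 mm below its top. The post is 22 mm along jack x and 16 mm along jack y; pinch it across the 16 mm from above. It stands between the handle's rods (at y = +-27 mm, below 72 mm height there).
- pump (a joint): Angle of the pump handle, rad: 0 = fully up (a spring returns it there when let go), 0.5 = fully down. The saddle lifts 60 mm per rad. Fully down under load takes about 12 N at the bar.
- pump_bar (a point): Middle of the rubber cross bar (18 mm diameter, 90 mm long, along jack y) at the end of the handle. Moves on a circle of 150 mm radius about the handle's hinge: from x = -108 mm, 134 mm above the bench (up) to x = -134 mm, 64 mm above the bench (down), in the jack's frame. Press it down from above.
- line_spool: Bystander: spool, 64 mm in diameter, 45 mm tall; origin under its centre.
- grease_jar: Bystander: jar, 56 mm in diameter, 55 mm tall; origin under its centre.
- spray_bottle: Bystander: spray bottle, 73 mm in diameter, 200 mm tall; origin under its centre.
- reel_tray: Bystander: cardboard tray with reels, 200 x 280 x 110 mm; origin under its centre.
- screwdriver: Bystander: screwdriver lying on the bench, about 200 mm long and 30 mm thick, along its x.

How it is judged:
By the outcome, as a careful person would: the job done as asked, in the order asked, and still so for the second after the job is handed in, while the arm keeps its last pose, push and grip.
It also fails if it takes over 72 s, if anything falls off the work surface, if the arm or the gripper's body presses on something with over 40 N, if the wrist force passes 120 N, or if a joint passes its speed limit or range.

ROBOT

A 6-joint arm with a two-finger parallel gripper is mounted at the origin on the work surface. World frame = base frame: x ahead of the robot, y to its left, z up, the work surface at z = 0. Lengths are in m, angles in rad, forces in N, time in s.
With the tool pointing down it reaches from about 0.25 to 0.775 m from the base axis. Payload 4 kg.
Tool frame: the origin (TCP) lies midway between the tips of the shut fingers; the grasp point (between the pads) lies 19 mm behind it (manip.grip_point_offset is the distance from the TCP to the grasp point, in m); z points along the fingers, y is the line along which they close (so a half turn about z gives the same grasp; the last joint's range is limited). The gripper opens to 94 mm and grips with 3 to 60 N. Pads are 16 mm wide; open, the fingers measure 119 mm over their backs; the gripper's body (75 mm by 177 mm) begins 78 mm behind the grasp point.
Start: joints at [1.108, 0.087, 1.371, -0, 1.684, -0.103], TCP at [0.194, 0.515, 0.175] pointing down, gripper open.
Joint ranges: [-3.1, 3.1], [-0.76, 2.03], [0.27, 2.55], [-1.08, 4.22], [0.17, 2.65], [-2.57, 2.57]. Speed limits (rad/s): [2.79, 2.79, 3.14, 3.14, 3.14, 3.14].

INTERFACE

Orientations are given as a 3x3 rotation matrix whose columns are the frame's x, y, z axes.
In Python, from workcell import manip gives the robot as it stands. The module is installed in compiled form; this text tells all that it offers.
- The arm moves only by the tool move_arm, never from a script. Its argument "plan" is a list of rows, each a list of 5 numbers: the opening, from -1 (shut) to 1 (fully open), then the shift along the tool's x, y, z in units of 0.15 m (1.0 is 0.15 m), then the turn about the tool's z in units of 90 degrees (1.0 is 90 degrees). A call has 1 to 20 rows; each row is the pose to reach, as a shift and turn from the pose commanded when the call began, along the tool's axes at that moment; what a row does not reach only later rows make up. A row lasts 1/10 s, in which the tool goes at most 50 mm and 8.59 degrees, less where a joint would pass 70% of its speed; a pose out of reach is approached as far as the arm can. A call with a number of a shift or a turn outside -1 to 1 is refused whole. A call with a gripper value outside its range is refused whole. The fingers move at their own pace and stop on an object; "squeeze" is the grip in N (left out, the last holds). Time passes only in rows, so rows that repeat a pose let the fingers close. It gives the time, the measured TCP pose, the force, the opening and the grip force at its end, in the units of the state.
- manip.get_obs(): the state, without advancing time (a new reading comes with each control period).
- manip.read_camera(name): name is "scene" or "top" or "wrist"; returns the picture (480x640x3 uint8, red, green, blue); there is no depth.
- manip.camera_params(name): a dict with "fov_y" (degrees; the focal length in pixels is half the picture's height over the tangent of half this angle, whatever the lens; pixels are square), "cx", "cy" (the principal point, pixels), "dist" ([k1, k2, p1, p2, k3] as OpenCV has them; the pictures are not rectified), "rvec" (rotation vector, rad) and "tvec" (3), from world to camera coordinates, as OpenCV has them. Camera axes: x right, y down, z forward; pixel columns grow to the right and rows downward; lengths in m; the calibration is good to about 2 mm. A picture is of the moment at which its call begins: read the wrist's pose just before it. camera_params takes no time and is no camera call; for the wrist camera it gives the pose at the moment of the call.
- manip.job_done(): hands the job in; it is judged then, once.
Trained networks look in the newest picture that a camera, given by its name, has taken for a name from the list of things; names that differ only in an ending like _2 or _b are one class to them, and where a whole thing is asked for, a point or a joint stands for the part that bears it (a point fixed in the world has none). Each returns a list of dicts, best first, with "confidence" (0 to 1); they miss things now and then, are a little off and sometimes report something else, mostly with a low value. They report only what shows in the picture. A call takes as long as a camera call.
- manip.find_in(camera, label): "point" ([row, column] in pixels, amid what is visible of it).
The state is a dict: "clock": time; "joints": joint angles; "qd": joint speeds; "tau": joint torques, N m; "tool_pos": TCP position; "eef_rot": TCP orientation; "wrist_force": force on the tool from outside, world axes, zero at the start; "moment": the same for the moment, N m; "grip_width": finger opening in m; "grasp_force": force on a finger pad.
Only numpy, scipy, OpenCV 4.12 (cv2) and the standard library are available. Lean on these libraries where they do the work, as an engineer would, in place of code of your own. Each camera call takes 0.05 s, during which the arm holds its last target. There are 200 camera calls.

## Working session

There is one attempt and no reset: what is moved stays moved. The work goes in short steps, Python scripts to look and compute and a tool call to move; the robot and the scene stay as the last step left them, time stands still between calls to the robot, and variables do not carry over. Pictures are saved under pics/ and viewed, at most 10 in all, crops included, and the job is handed in when it is done.

Besides the shell and the picture viewer there is one more tool, called after ">>>" by a JSON object that holds its "api" and its "payload", one argument or row to a line. move_arm: Moves the arm, as the interface text tells. Shifts and turns lie within -1 to 1; 1 stands for 0.15 m of shift or 90 degrees of turn. Its arguments: {"type":"object","properties":{"plan":{"type":"array"},"squeeze":{"type":"number"}},"required":["plan"]}

```bash
mkdir -p pics
cat > h.py <<'E'
import numpy as np, cv2
from workcell import manip
def K(p):
    f=240/np.tan(np.radians(p["fov_y"])/2)
    return np.array([[f,0,p["cx"]],[0,f,p["cy"]],[0,0,1.]])
def ray(cam,pt,p=None):
    p=p or manip.camera_params(cam)
    u=cv2.undistortPoints(np.array([[[pt[1],pt[0]]]],float),K(p),np.array(p["dist"],float))[0,0]
    R=cv2.Rodrigues(np.array(p["rvec"],float))[0]; t=np.array(p["tvec"],float).ravel()
    return -R.T@t, R.T@np.array([u[0],u[1],1.])
def atz(cam,pt,z,p=None):
    o,d=ray(cam,pt,p); return o+d*(z-o[2])/d[2]
def proj(cam,X,p=None):
    p=p or manip.camera_params(cam)
    q=cv2.projectPoints(np.array(X,float).reshape(-1,1,3),np.array(p["rvec"],float),np.array(p["tvec"],float),K(p),np.array(p["dist"],float))[0][:,0]
    return q[:,::-1]
def snap(cam,n):
    im=manip.read_camera(cam); cv2.imwrite(f"pics/{n}.png",im[:,:,::-1]); return im
E
python3 - <<'E'
from h import *
zs=dict(stand=.05,boom=.1,lift_pad=.068,pin_head=.088,jack=.03,saddle=.06,carry_grip=.108,pump_bar=.134,line_spool=.03,grease_jar=.03,spray_bottle=.1,reel_tray=.05,screwdriver=.015,pin=.088)
for c in("top","scene"):
    snap(c,c+"0")
    for n,z in zs.items():
        for r in manip.find_in(c,n)[:2]:
            print(c,n,round(r["confidence"],2),np.round(r["point"],1),np.round(atz(c,r["point"],z),3))
print(manip.get_obs()["clock"])
E
```

```text
top boom 0.8 [265.9 302.6] [0.518 0.041 0.1  ]
top lift_pad 0.93 [267.1 301.8] [0.518 0.044 0.068]
top lift_pad 0.44 [236.4 295.9] [0.596 0.061 0.068]
top pin_head 0.56 [195.5 315.2] [0.7   0.015 0.088]
top jack 0.71 [260.3 407.5] [ 0.548 -0.233  0.03 ]
top jack 0.2 [196.1 319.4] [0.713 0.004 0.03 ]
top saddle 0.61 [337.2 152.4] [0.332 0.41  0.06 ]
top saddle 0.57 [246.7 368.3] [ 0.576 -0.126  0.06 ]
top carry_grip 0.97 [257.5 410.1] [ 0.546 -0.225  0.108]
top pump_bar 0.64 [275.3 437.8] [ 0.501 -0.288  0.134]
top line_spool 0.78 [332.8 408.2] [ 0.359 -0.236  0.03 ]
top grease_jar 0.93 [171. 396.] [ 0.789 -0.201  0.03 ]
top spray_bottle 0.58 [212.8 183. ] [0.642 0.344 0.1  ]
top spray_bottle 0.53 [269.9 448.9] [ 0.518 -0.324  0.1  ]
top reel_tray 0.61 [338.1 151.7] [0.33  0.415 0.05 ]
top reel_tray 0.17 [213.9 181.9] [0.649 0.359 0.05 ]
top screwdriver 0.58 [204.6 461.4] [ 0.706 -0.382  0.015]
top screwdriver 0.41 [332.5 410.2] [ 0.36  -0.244  0.015]
top pin 0.59 [237.5 296.8] [0.59  0.058 0.088]
top pin 0.48 [200.2 319.9] [0.688 0.003 0.088]
scene stand 0.93 [253.5 331.9] [0.552 0.0
[... 202 characters left out ...]
] [0.697 0.007 0.088]
scene jack 0.68 [307.  248.8] [ 0.532 -0.226  0.03 ]
scene saddle 0.75 [292.1 289.1] [ 0.591 -0.136  0.06 ]
scene carry_grip 0.8 [306.9 252.7] [ 0.606 -0.268  0.108]
scene pump_bar 0.84 [295.7 221.1] [ 0.544 -0.312  0.134]
scene line_spool 0.67 [276.6 202.7] [ 0.346 -0.236  0.03 ]
scene grease_jar 0.69 [351.4 326.2] [ 0.782 -0.197  0.03 ]
scene grease_jar 0.21 [298.6 222.7] [ 0.458 -0.253  0.03 ]
scene spray_bottle 0.74 [212.3 415.8] [0.641 0.342 0.1  ]
scene reel_tray 0.78 [185.8 352.4] [0.35 0.39 0.05]
scene screwdriver 0.6 [380.2 245.4] [ 0.699 -0.379  0.015]
scene screwdriver 0.28 [186.  355.4] [0.321 0.44  0.015]
scene pin 0.52 [186.1 353. ] [0.393 0.342 0.088]
1.5
```

View pics/top0.png

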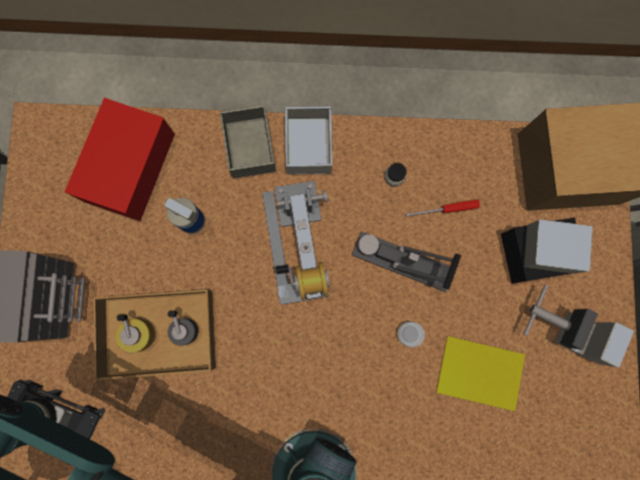

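View pics/scene0.png

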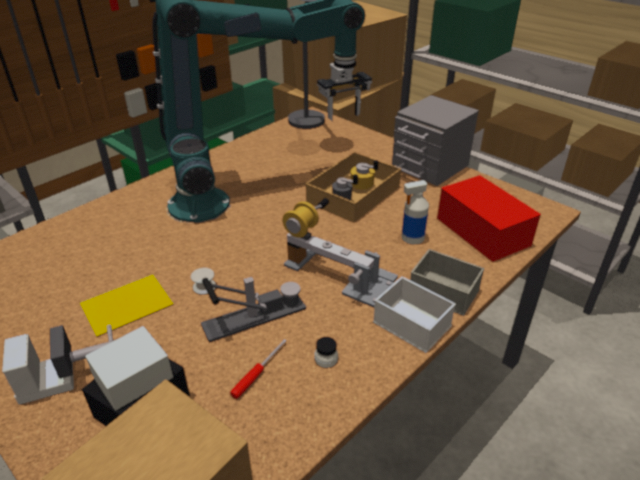

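The top view shows the stand's hinge near (row 200, col 302), with the boom running down to the reel at (283, 312). The jack's saddle is at (245, 368) and its bar at (270, 452). The scene view agrees. I'll zoom in.

Run:
```python
import cv2
im=cv2.imread("pics/top0.png")[175:310,255:470]
cv2.imwrite("pics/crop1.png",cv2.resize(im,None,fx=3.7,fy=3.7,interpolation=cv2.INTER_CUBIC))
```

```text
(no output)
```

View pics/crop1.png

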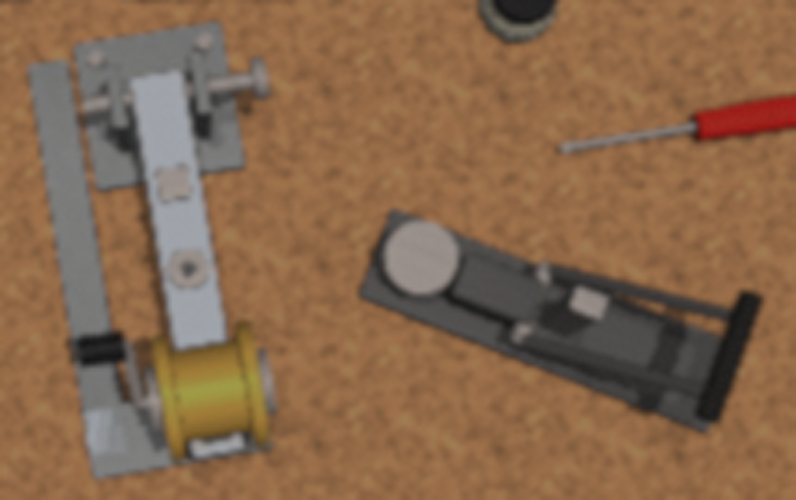

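```bash
cat >> h.py <<'E'
from scipy.optimize import least_squares
def fit(cam,L,P,x0,p=None):
    p=p or manip.camera_params(cam); L=np.array(L,float); P=np.array(P,float)
    def w(s):
        c,n=np.cos(s[2]),np.sin(s[2]); return np.c_[s[0]+c*L[:,0]-n*L[:,1], s[1]+n*L[:,0]+c*L[:,1], L[:,2]]
    r=least_squares(lambda s:(proj(cam,w(s),p)-P).ravel(),x0,loss="soft_l1"); return r.x, r.fun.reshape(-1,2)
def tf(s,v):
    c,n=np.cos(s[2]),np.sin(s[2]); return np.array([s[0]+c*v[0]-n*v[1], s[1]+n*v[0]+c*v[1], v[2]])
E
python3 - <<'E'
from h import *
cv=lambda L:[[174.6+v/3.7,254.6+u/3.7] for u,v in L]
s,e=fit("top",[(-.125,0,.105),(.065,.055,.01),(.065,-.055,.01),(-.045,-.055,.01),(-.045,.055,.01)],cv([(187,268),(78,47),(219,22),(243,163),(98,188)]),[.68,.05,.1])
print("stand",s.round(4),e.round(1).tolist())
j,e=fit("top",[(.1,0,.06),(-.01,0,.132),(-.108,0,.143),(.13,-.035,.012),(.13,.035,.012),(-.14,.035,.012)],cv([(421,258),(590,302),(729,356),(393,210),(362,295),(706,430)]),[.55,-.22,1.3])
print("jack",j.round(4),e.round(1).tolist())
h=atz("top",cv([(266,78)])[0],.088); print("head",h, "axisdist",tf([0,0,-s[2]],h-[s[0],s[1],0]))
print("home",tf(s,[0,-.044,.088]),"liftpad",tf(s,[-.125,0,.068]), "saddle",tf(j,[.1,0,.06]),"grip",tf(j,[-.01,0,.108]),"bar",tf(j,[-.108,0,.134]))
o=manip.get_obs();print(o["eef_rot"],o["tool_pos"],o["grip_width"])
E
```

```text
stand [0.6872 0.0598 0.1931] [[-0.0, 0.3], [-0.9, -1.5], [-0.4, 0.5], [0.8, 0.7], [0.5, -0.6]]
jack [ 0.5493 -0.2202  1.2251] [[-0.2, 0.0], [0.1, -0.3], [-0.2, 1.0], [-0.8, -0.3], [0.3, -1.2], [0.9, 0.7]]
head [ 0.70078698 -0.01368725  0.088     ] axisdist [-0.00073758 -0.07476401  0.088     ]
home [0.69560823 0.0166467  0.088     ] liftpad [0.56448845 0.0358457  0.068     ] saddle [ 0.58318344 -0.12606684  0.06      ] grip [ 0.54590931 -0.22955906  0.108     ] bar [ 0.51270145 -0.32176122  0.134     ]
[[-9.35976722e-01  3.52061888e-01  5.17791558e-05]
 [ 3.52061892e-01  9.35976715e-01  1.18995596e-04]
 [-6.57026983e-06  1.29606576e-04 -9.99999992e-01]] [0.19365952 0.51481189 0.1745076 ] 0.09430609442904576
```

>>> {"api": "move_arm", "payload": {
  "plan": [
    [-1,0,0,-0.43,0.1],
    [-1,-0.5,-0.5,-0.43,0.3],
    [-1,-1,-1,-0.43,0.648],
    [-1,-1,-1,-0.43,0.648],
    [-1,-1,-1,-0.43,0.648],
    [-1,-1,-1,-0.43,0.648],
    [-1,-1,-1,-0.43,0.648],
    [-1,-1,-1,-0.43,0.648],
    [-1,-1,-1,-0.43,0.648]
  ]
}}

```text
clock: 2.4
tool_pos: [0.2812, 0.3216, 0.239]
eef_rot: [[-0.194, 0.981, 0.0], [0.981, 0.194, 0.0], [0.0, 0.0, -1.0]]
wrist_force: [-0.1, -0.3, 0.4]
grip_width: 0.0256
grasp_force: 0.0
```

>>> {"api": "move_arm", "payload": {
  "plan": [
    [-1,-1,0.8,0,0],
    [-1,-1,0.8,0,0],
    [-1,-1,0.8,0,0],
    [-1,-1,0.8,0,0],
    [-1,-1,0.8,0,0]
  ]
}}

```text
clock: 2.9
tool_pos: [0.4305, 0.1947, 0.2377]
eef_rot: [[-0.189, 0.982, -0.001], [0.982, 0.189, -0.002], [-0.002, -0.002, -1.0]]
wrist_force: [-0.3, 1.7, -0.4]
grip_width: 0.0003
grasp_force: 0.0
```

>>> {"api": "move_arm", "payload": {
  "plan": [
    [-1,-1,0.8,0,0],
    [-1,-1,0.8,0,0],
    [-1,-1,0.8,0,0],
    [-1,-1,0.8,0,0],
    [-1,-1,0.8,0,0]
  ]
}}

```text
clock: 3.4
tool_pos: [0.5765, 0.0711, 0.2363]
eef_rot: [[-0.19, 0.982, -0.003], [0.982, 0.19, -0.001], [-0.0, -0.003, -1.0]]
wrist_force: [0.3, 0.8, -1.5]
grip_width: 0.0004
grasp_force: 0.0
```

>>> {"api": "move_arm", "payload": {
  "plan": [
    [-1,-1,0.72,0,0],
    [-1,-1,0.72,0,0],
    [-1,-1,0.72,0,0],
    [-1,-1,0.72,0,0],
    [-1,-1,0.72,0,0],
    [-1,-1,0.72,0,0]
  ]
}}

```text
clock: 4.0
tool_pos: [0.7088, -0.0515, 0.2378]
eef_rot: [[-0.194, 0.981, -0.002], [0.981, 0.194, 0.001], [0.002, -0.002, -1.0]]
wrist_force: [-0.4, 0.5, -0.6]
grip_width: 0.0009
grasp_force: 0.0
```

Run:
```python
from h import *
o=manip.get_obs();print(o["eef_rot"].round(3) if hasattr(o["eef_rot"],'round') else o["eef_rot"],o["tool_pos"],o["clock"])
im=snap("wrist","w1"); p=manip.camera_params("wrist")
print(proj("wrist",[[.6956,.0166,.088],tf([.6872,.0598,.1931],[0,-.0748,.088])],p))
for r in manip.find_in("wrist","pin_head"): print(r, atz("wrist",r["point"],.088,p))
```

```text
[[-0.194  0.981 -0.002]
 [ 0.981  0.194  0.001]
 [ 0.002 -0.002 -1.   ]] [ 0.70884691 -0.05147584  0.23779674] 4.0
[[135.4754647  323.18978159]
 [170.3401038  323.09364976]]
{'point': [137.3, 319.2], 'confidence': 0.74} [0.69244213 0.01435891 0.088     ]
{'point': [72.0, 197.9], 'confidence': 0.25} [0.57906682 0.04879928 0.088     ]
```

View pics/w1.png

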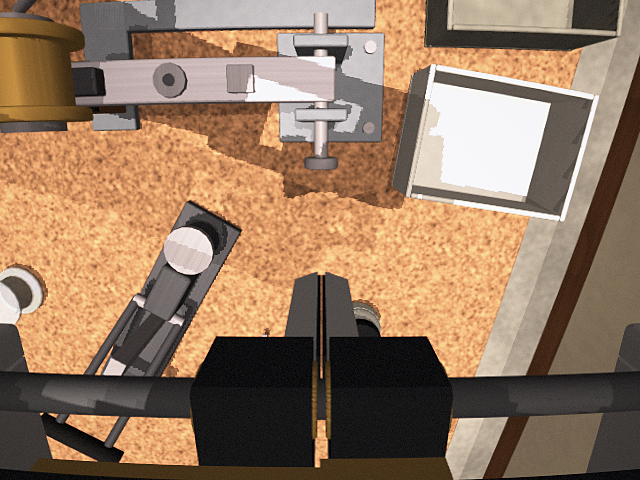

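Run:
```python
from h import *
p=manip.camera_params("wrist")
s,e=fit("wrist",[(-.125,0,.105),(-.045,.055,.01),(.065,.055,.01),(.065,-.055,.01),(-.045,-.055,.01)],[(81,169),(35,278),(33,383),(141,382),(140,279)],[.687,.06,.193],p)
print("stand",s.round(4),e.round(1).tolist())
j,e=fit("wrist",[(.1,0,.06),(.13,.035,.012),(.13,-.035,.012),(-.108,0,.14)],[(250,189),(202,190),(231,241),(437,84)],[.549,-.22,1.225],p)
print("jack",j.round(4),e.round(1).tolist())
h=atz("wrist",(164,320),.088,p);print(h,tf([0,0,-s[2]],h-[s[0],s[1],0]))
print(tf([0,0,-s[2]],np.array([.7088,-.0515,0])-[s[0],s[1],0]))
```

```text
stand [0.6843 0.0619 0.2038] [[-0.0, 0.8], [-1.7, -1.8], [-0.3, 0.5], [0.4, -1.1], [2.1, 0.4]]
jack [ 0.5517 -0.2187  1.2468] [[0.4, 1.3], [-1.3, -3.1], [-0.5, 1.0], [8.4, -0.8]]
[ 0.69780973 -0.00857018  0.088     ] [-0.00102224 -0.07171888  0.088     ]
[ 0.00105033 -0.11598467  0.        ]
```

>>> {"api": "move_arm", "payload": {
  "plan": [
    [-1,0,0,0.4,0],
    [-1,0,0,0.8,0],
    [-1,0,0,1,0],
    [-1,0,0,1,0],
    [-1,0,0,1,0]
  ]
}}

```text
clock: 4.6
tool_pos: [0.7083, -0.0517, 0.0898]
eef_rot: [[-0.194, 0.981, -0.001], [0.981, 0.194, 0.0], [0.001, -0.001, -1.0]]
wrist_force: [0.5, 0.2, 1.1]
grip_width: 0.0003
grasp_force: 0.0
```

>>> {"api": "move_arm", "payload": {
  "plan": [
    [-1,0,0,0.1,0],
    [-1,0.1,0,0.1,0],
    [-1,0.2,0,0.1,0],
    [-1,0.24,0,0.1,0],
    [-1,0.28,0,0.1,0],
    [-1,0.32,0,0.1,0],
    [-1,0.36,0,0.1,0],
    [-1,0.38,0,0.1,0],
    [-1,0.38,0,0.1,0],
    [-1,0.38,0,0.1,0]
  ]
}}

```text
clock: 5.6
tool_pos: [0.6982, 0.0025, 0.0739]
eef_rot: [[-0.192, 0.981, -0.0], [0.981, 0.192, -0.0], [-0.0, -0.0, -1.0]]
wrist_force: [0.3, 0.7, -0.1]
grip_width: 0.0006
grasp_force: 0.0
```

>>> {"api": "move_arm", "payload": {
  "plan": [
    [-1,0.02,0,0,0],
    [-1,0.04,0,0,0],
    [-1,0.06,0,0,0],
    [-1,0.07,0,0,0]
  ]
}}

```text
clock: 6.0
tool_pos: [0.6961, 0.0134, 0.074]
eef_rot: [[-0.192, 0.981, 0.0], [0.981, 0.192, 0.0], [0.0, 0.0, -1.0]]
wrist_force: [0.1, -0.2, 0.4]
grip_width: 0.0009
grasp_force: 0.0
```

Run:
```python
from h import *
s=[.6855,.061,.198]
im=snap("wrist","w2");im2=snap("scene","s2")
cv2.imwrite("pics/c2.png",np.hstack([cv2.resize(im[60:360,200:440],(400,500))[:,:,::-1],cv2.resize(im2[220:320,310:390],(400,500))[:,:,::-1]]))
o=manip.get_obs();print(o["wrist_force"],o["tool_pos"])
```

```text
[-0.51276111 -0.10921784  0.33577489] [0.69614815 0.01333243 0.07399826]
```

View pics/c2.png

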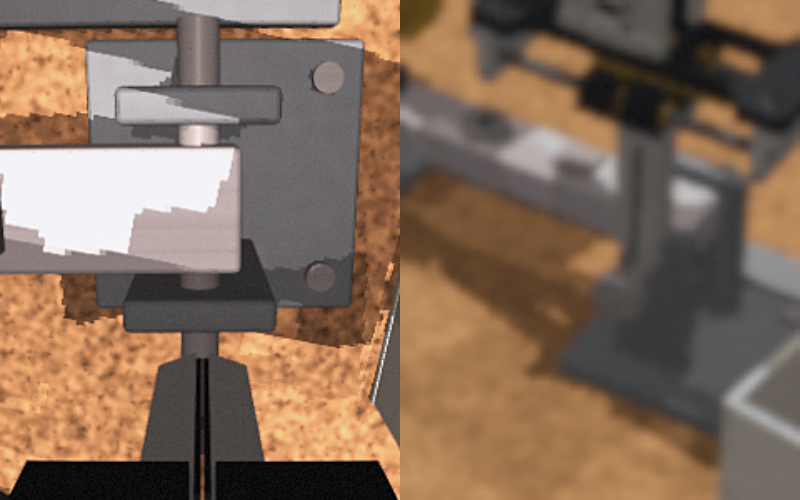

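Run:
```python
from h import *
s=[.6855,.061,.198]
X=[[.6961,.0134,.074]]+[tf(s,[0,y,z]) for y in(-.044,-.054,-.064,-.072) for z in (.073,.088,.103)]
q=proj("scene",X); print("crop xy",np.c_[(q[:,1]-310)*5+400,(q[:,0]-220)*5].round())
for c in("scene","wrist"):
  im=manip.read_camera(c)
  for n in("pin_head","pin"):print(c,n,[(r["confidence"],r["point"]) for r in manip.find_in(c,n)[:2]])
p=manip.camera_params("wrist");print(proj("wrist",X,p).round())
```

```text
crop xy [[638. 296.]
 [641. 292.]
 [642. 270.]
 [643. 248.]
 [631. 302.]
 [632. 280.]
 [633. 258.]
 [622. 313.]
 [623. 291.]
 [624. 269.]
 [614. 321.]
 [615. 299.]
 [616. 277.]]
scene pin_head [(0.42, [276.2, 353.9])]
scene pin [(0.25, [235.5, 311.7])]
wrist pin_head [(0.86, [106.0, 317.3])]
wrist pin [(0.74, [104.5, 315.6])]
[[267. 324.]
 [258. 322.]
 [267. 322.]
 [278. 322.]
 [275. 322.]
 [285. 322.]
 [297. 322.]
 [291. 322.]
 [302. 322.]
 [315. 322.]
 [304. 322.]
 [316. 322.]
 [329. 322.]]
```

>>> {"api": "move_arm", "payload": {
  "plan": [
    [-1,-0.2,0,0,0],
    [-1,-0.35,0,0,0],
    [-1,-0.35,0,0,0]
  ]
}}

```text
clock: 6.7
tool_pos: [0.7065, -0.0416, 0.0737]
eef_rot: [[-0.188, 0.982, 0.0], [0.982, 0.188, -0.001], [-0.001, -0.0, -1.0]]
wrist_force: [-0.3, 0.1, 0.2]
grip_width: 0.0004
grasp_force: 0.0
```

Run:
```python
from h import *
im=snap("wrist","w3");im2=snap("scene","s3")
cv2.imwrite("pics/c3.png",np.hstack([cv2.resize(im[60:360,200:440],(400,500))[:,:,::-1],cv2.resize(im2[220:320,310:390],(400,500))[:,:,::-1]]))
o=manip.get_obs();print(o["wrist_force"],o["tool_pos"],o["clock"])
```

```text
[0.3753578  0.16705111 0.2767392 ] [ 0.70615325 -0.03855738  0.07381494] 6.8
```

View pics/c3.png

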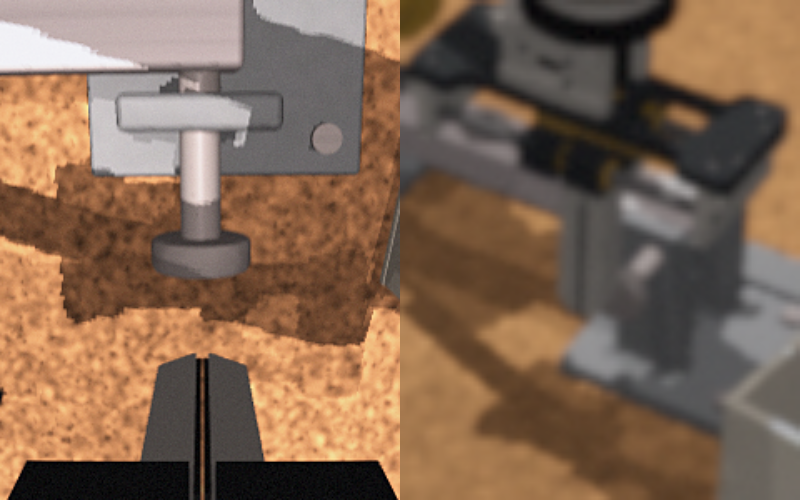

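Run:
```python
from h import *
s=[.6855,.061,.198]
p=manip.camera_params("wrist")
for pt in((219,320),(201,320)):
  h=atz("wrist",pt,.088,p);print("wrist",h,tf([0,0,-s[2]],h-[s[0],s[1],0]))
print("tcp px",proj("wrist",[manip.get_obs()["tool_pos"]],p), "head outer pred -.044,-.054,-.064,-.074",proj("wrist",[tf(s,[0,y,.088]) for y in(-.044,-.054,-.064,-.074)],p).round())
im=manip.read_camera("scene")
for r in manip.find_in("scene","pin_head"): h=atz("scene",r["point"],.088);print(r,h,tf([0,0,-s[2]],h-[s[0],s[1],0]))
im=manip.read_camera("wrist")
for r in manip.find_in("wrist","pin_head"): h=atz("wrist",r["point"],.088,p);print(r,h,tf([0,0,-s[2]],h-[s[0],s[1],0]))
```

```text
wrist [ 0.69826426 -0.00817573  0.088     ] [-0.0010926  -0.07033502  0.088     ]
wrist [0.6965045  0.00089453 0.088     ] [-0.00103378 -0.06109581  0.088     ]
tcp px [[267.6417869  323.55074041]] head outer pred -.044,-.054,-.064,-.074 [[167. 322.]
 [187. 322.]
 [207. 322.]
 [226. 322.]]
{'point': [187.6, 370.3], 'confidence': 0.15} [0.43963363 0.37299148 0.088     ] [-0.17969115  0.35425986  0.088     ]
{'point': [195.3, 319.6], 'confidence': 0.69} [0.69575996 0.00368545 0.088     ] [-0.00121478 -0.05821296  0.088     ]
{'point': [80.2, 270.6], 'confidence': 0.68} [0.66292101 0.05280931 0.088     ] [-0.02374902 -0.00358917  0.088     ]
```

Run:
```python
from h import *
a=cv2.imread("pics/w2.png")[0:300,240:400];b=cv2.imread("pics/w3.png")[0:300,240:400]
c=cv2.imread("pics/s2.png")[215:305,310:380]; 
cv2.imwrite("pics/c4.png",np.hstack([cv2.resize(a,(256,480)),cv2.resize(b,(256,480)),cv2.resize(c,(280,480))]))
# tip/heads via reconstructed camera poses
o=manip.get_obs();p=manip.camera_params("wrist")
Rt=np.array(o["eef_rot"]);tt=np.array(o["tool_pos"]);Rc=cv2.Rodrigues(np.array(p["rvec"]))[0];tc=np.array(p["tvec"]).ravel()
A=Rc@Rt; b=Rc@tt+tc   # Xc=A*Xtool+b
print(p["tvec"],tt,"cam in world",-Rc.T@tc)
```

```text
[-0.68416869 -0.16801072  0.24870907] [ 0.70613869 -0.03729575  0.07402734] cam in world [0.68977792 0.03813919 0.28446866]
```

View pics/c4.png

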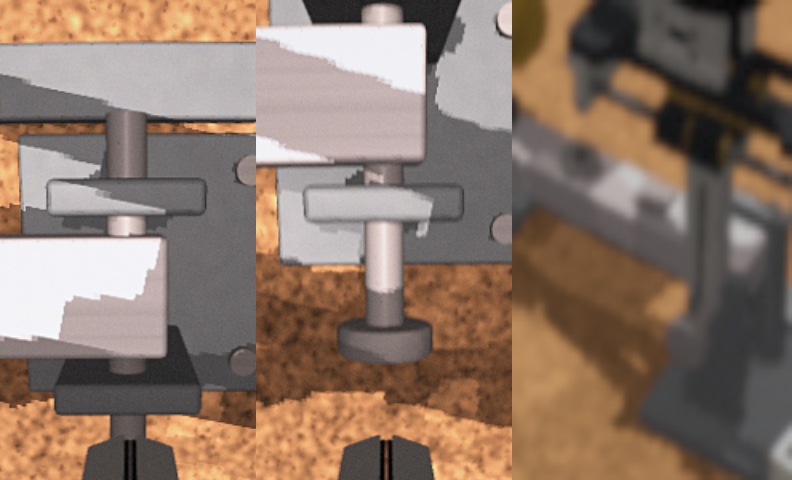

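Run:
```python
from h import *
s=[.6855,.061,.198]
o=manip.get_obs();p=manip.camera_params("wrist")
Rt=np.array(o["eef_rot"]);tt=np.array(o["tool_pos"]);Rc=cv2.Rodrigues(np.array(p["rvec"]))[0];tc=np.array(p["tvec"]).ravel()
A=Rc@Rt; b=Rc@tt+tc
def at(t):
    q=dict(p);R=A@Rt.T;q["rvec"]=cv2.Rodrigues(R)[0].ravel();q["tvec"]=b-R@np.array(t);return q
for n,t,pts in(("w1",(.70884,-.05148,.2378),[(12,320),(167,320),(157,320)]),("w2",(.69615,.01333,.074),[(70,319),(240,320),(258,320),(267,320)]),("w3",(.7062,-.0386,.0738),[(225,321),(205,321),(3,320)])):
    for pt in pts:
        h=atz("wrist",pt,.088,at(t));print(n,pt,tf([0,0,-s[2]],h-[s[0],s[1],0]).round(4))
    R=cv2.Rodrigues(at(t)["rvec"])[0]; print("cam y,z",-R.T@at(t)["tvec"], "axis",R[2])
```

```text
w1 (12, 320) [-0.0009  0.0547  0.088 ]
w1 (167, 320) [-0.0014 -0.0739  0.088 ]
w1 (157, 320) [-0.0014 -0.065   0.088 ]
cam y,z [0.69247924 0.02395494 0.44824132] axis [ 0.05143252 -0.26066115 -0.96405937]
w2 (70, 319) [-0.0009  0.0536  0.088 ]
w2 (240, 320) [-0.0008 -0.0286  0.088 ]
w2 (258, 320) [-0.0009 -0.0384  0.088 ]
w2 (267, 320) [-0.0009 -0.0434  0.088 ]
cam y,z [0.67978924 0.08876494 0.28444132] axis [ 0.05143252 -0.26066115 -0.96405937]
w3 (225, 321) [-0.0006 -0.0735  0.088 ]
w3 (205, 321) [-0.0006 -0.0632  0.088 ]
w3 (3, 320) [-0.0007  0.0296  0.088 ]
cam y,z [0.68983924 0.03683494 0.28424132] axis [ 0.05143252 -0.26066115 -0.96405937]
```

Run:
```python
from h import *
o=manip.get_obs();p=manip.camera_params("wrist");R=np.array(o["eef_rot"]);t=np.array(o["tool_pos"])
for dx in(.008,0,-.008):print(dx,proj("wrist",[t+R@np.array([dx,0,z]) for z in(0,-.01,-.02,-.03)],p).round().tolist())
print(o["joints"],t, manip.grip_point_offset)
im=manip.read_camera("scene")
# finger bottom in scene: crop around TCP prediction
q=proj("scene",[t,t+[0,0,.03]]);print(q)
r,c=q[0].astype(int)
cv2.imwrite("pics/c5.png",cv2.resize(im[r-60:r+40,c-60:c+60,::-1],None,fx=6,fy=6,interpolation=cv2.INTER_CUBIC))
```

```text
0.008 [[254.0, 324.0], [260.0, 324.0], [266.0, 324.0], [273.0, 324.0]]
0 [[268.0, 324.0], [274.0, 324.0], [281.0, 324.0], [289.0, 324.0]]
-0.008 [[281.0, 324.0], [288.0, 324.0], [295.0, 324.0], [304.0, 324.0]]
[-1.33155094e-01  4.72391698e-01  1.09053639e+00  4.78888179e-04
  1.57877010e+00 -3.27544617e-01] [ 0.70613869 -0.03729575  0.07402734] 0.0188
[[290.25735398 347.64266   ]
 [281.42349686 347.96415334]]
```

View pics/c5.png

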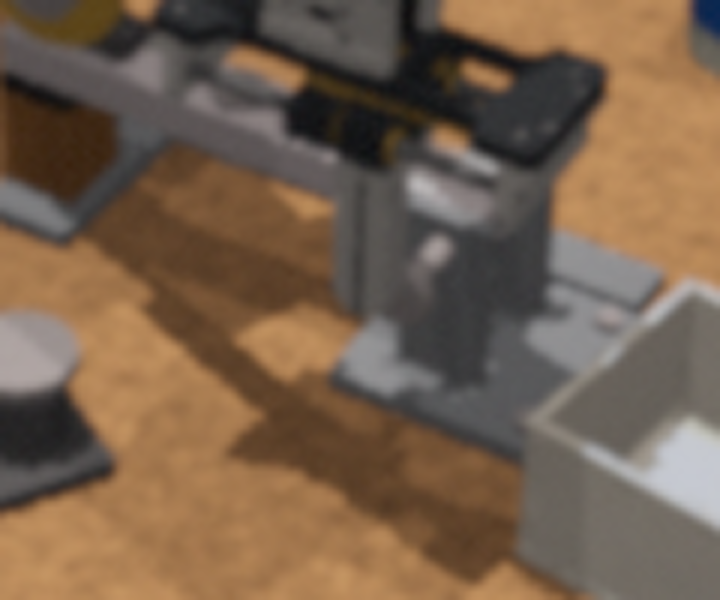

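The tips sit about 30 mm above the reported TCP: both the scene and wrist pictures show this, and the pin hasn't moved, so the fingers passed over the head. I'll push again 30 mm lower.

>>> {"api": "move_arm", "payload": {
  "plan": [
    [-1,0,0,0.1,0],
    [-1,0,0,0.2,0],
    [-1,0.05,0,0.2,0],
    [-1,0.1,0,0.2,0],
    [-1,0.15,0,0.2,0],
    [-1,0.2,0,0.2,0]
  ]
}}

```text
clock: 7.65
tool_pos: [0.7003, -0.0098, 0.0438]
eef_rot: [[-0.192, 0.981, -0.0], [0.981, 0.192, -0.002], [-0.002, -0.001, -1.0]]
wrist_force: [0.7, -5.0, -2.4]
grip_width: 0.0007
grasp_force: 2.1
```

>>> {"api": "move_arm", "payload": {
  "plan": [
    [-1,0.03,0,0,0],
    [-1,0.06,0,0,0],
    [-1,0.09,0,0,0],
    [-1,0.11,0,0,0]
  ]
}}

```text
clock: 8.05
tool_pos: [0.6971, 0.0073, 0.044]
eef_rot: [[-0.192, 0.981, -0.0], [0.981, 0.192, -0.0], [-0.0, -0.0, -1.0]]
wrist_force: [0.2, -3.7, -2.6]
grip_width: 0.0005
grasp_force: 1.9
```

>>> {"api": "move_arm", "payload": {
  "plan": [
    [-1,0.01,0,0,0],
    [-1,0.02,0,0,0],
    [-1,0.03,0,0,0]
  ]
}}

```text
clock: 8.35
tool_pos: [0.6967, 0.0092, 0.044]
eef_rot: [[-0.191, 0.982, 0.001], [0.982, 0.191, -0.004], [-0.004, -0.0, -1.0]]
wrist_force: [-0.4, -9.4, -2.8]
grip_width: 0.0006
grasp_force: 4.8
```

>>> {"api": "move_arm", "payload": {
  "plan": [
    [-1,0.015,0,0,0],
    [-1,0.025,0,0,0],
    [-1,0.025,0,0,0]
  ]
}}

```text
clock: 8.65
tool_pos: [0.6967, 0.0091, 0.0441]
eef_rot: [[-0.189, 0.982, 0.002], [0.982, 0.189, -0.009], [-0.01, 0.0, -1.0]]
wrist_force: [1.8, -14.4, -4.7]
grip_width: 0.0005
grasp_force: 7.1
```

Pin is home: it stopped hard at 14 N with the face at about -45 mm. Retracting and going to the jack.

>>> {"api": "move_arm", "payload": {
  "plan": [
    [-1,-0.2,0,0,0],
    [-1,-0.4,0,0,0],
    [-1,-0.4,0,-0.3,0],
    [0.2,-0.4,0,-0.7,0],
    [0.2,-0.4,0,-1,0],
    [0.2,-0.4,0,-1,0]
  ]
}}

```text
clock: 9.25
tool_pos: [0.7114, -0.0424, 0.2061]
eef_rot: [[-0.193, 0.981, 0.019], [0.981, 0.193, 0.001], [-0.003, 0.019, -1.0]]
wrist_force: [0.2, -0.5, 1.1]
grip_width: 0.0207
grasp_force: 0.0
```

>>> {"api": "move_arm", "payload": {
  "plan": [
    [0.2,-0.3,-0.5,0,0.1],
    [0.2,-0.64,-1,0,0.339],
    [0.2,-0.64,-1,0,0.339],
    [0.2,-0.64,-1,0,0.339],
    [0.2,-0.64,-1,0,0.339],
    [0.2,-0.64,-1,0,0.339],
    [0.2,-0.64,-1,0,0.339]
  ]
}}

```text
clock: 9.95
tool_pos: [0.5795, -0.1653, 0.194]
eef_rot: [[0.331, 0.944, 0.001], [0.944, -0.331, 0.001], [0.002, 0.001, -1.0]]
wrist_force: [0.0, -0.4, 0.3]
grip_width: 0.0568
grasp_force: 0.0
```

Run:
```python
from h import *
o=manip.get_obs();p=manip.camera_params("wrist");print(o["tool_pos"],o["eef_rot"],o["grip_width"])
snap("wrist","w6")
for n,z in(("carry_grip",.12),("saddle",.06),("pump_bar",.134),("pin_head",.088)):
  for r in manip.find_in("wrist",n)[:2]: print(n,r,atz("wrist",r["point"],z,p).round(4))
for c in("top","scene"):
  manip.read_camera(c)
  for n,z in(("carry_grip",.12),("saddle",.06),("pump_bar",.134)):
    for r in manip.find_in(c,n)[:1]: print(c,n,r,atz(c,r["point"],z).round(4))
j=[.5505,-.2195,1.235];print(tf(j,[-.01,0,.12]),tf(j,[.1,0,0]),tf(j,[-.108,0,0]))
```

```text
[ 0.57948986 -0.16528919  0.19403734] [[ 3.30684661e-01  9.43740583e-01  1.16873345e-03]
 [ 9.43739893e-01 -3.30686056e-01  1.32184423e-03]
 [ 1.63396190e-03  6.65866774e-04 -9.99998443e-01]] 0.05676042569973959
carry_grip {'point': [273.8, 313.4], 'confidence': 0.88} [ 0.5622 -0.1939  0.12  ]
saddle {'point': [168.4, 309.6], 'confidence': 0.73} [ 0.5827 -0.1232  0.06  ]
pump_bar {'point': [378.4, 278.8], 'confidence': 0.61} [ 0.5086 -0.2633  0.134 ]
pump_bar {'point': [273.8, 311.7], 'confidence': 0.56} [ 0.563  -0.1885  0.134 ]
top carry_grip {'point': [260.9, 415.5], 'confidence': 0.84} [ 0.5362 -0.2363  0.12  ]
top saddle {'point': [243.9, 365.7], 'confidence': 0.78} [ 0.5835 -0.1191  0.06  ]
top pump_bar {'point': [269.5, 449.6], 'confidence': 0.67} [ 0.516  -0.3169  0.134 ]
scene carry_grip {'point': [306.9, 251.7], 'confidence': 0.97} [ 0.6144 -0.2774  0.12  ]
scene saddle {'point': [255.9, 342.8], 'confidence': 0.57} [0.5905 0.0732 0.06  ]
scene pump_bar {'point': [296.9, 221.2], 'confidence': 0.66} [ 0.5477 -0.3142  0.134 ]
[ 0.54720479 -0.22894148  0.12      ] [ 0.58345211 -0.12508518  0.        ] [ 0.51491172 -0.32146801  0.        ]
```

View pics/w6.png

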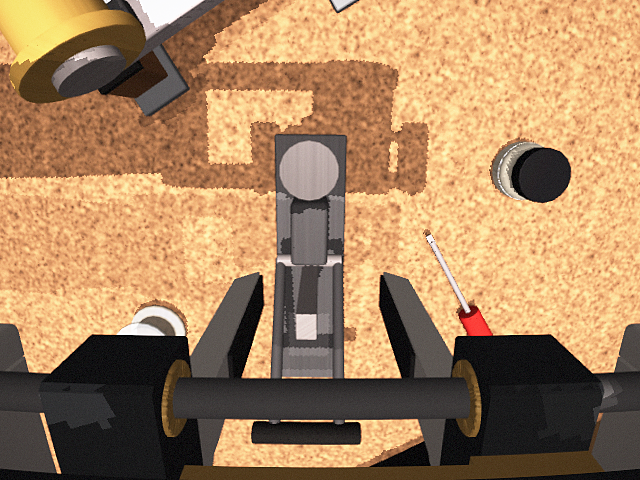

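The jack is square to the gripper: saddle at (170, 309), post top at (327, 306), bar at (433, 306).

Run:
```python
from h import *
p=manip.camera_params("wrist")
j,e=fit("wrist",[(.1,0,.06),(-.01,0,.132),(.13,.035,.012),(.13,-.035,.012),(-.108,0,.137)],[(170,309),(327,306),(136,276),(136,346),(433,306)],[.5505,-.2195,1.235],p)
print(j.round(4),e.round(1).tolist(),proj("wrist",[tf(j,[-.01,0,.108])],p))
o=manip.get_obs();R=np.array(o["eef_rot"]);g=tf(j,[-.01,0,.108]);print("grip",g,"tool delta/0.15",(R.T@(g-o["tool_pos"])/.15).round(3))
print("finger tip px rep -0,-.03", [proj("wrist",[o["tool_pos"]+R@np.array([.008,sg*.028,z]) for z in(0,-.03)],p).round().tolist() for sg in(-1,1)])
```

```text
[ 0.5462 -0.2207  1.221 ] [[1.1, 0.1], [0.1, 0.0], [-2.1, -1.7], [-1.4, 1.1], [2.5, -0.0]] [[312.81891175 307.08065131]]
grip [ 0.54279679 -0.23007719  0.108     ] tool delta/0.15 [-0.478 -0.084  0.573]
finger tip px rep -0,-.03 [[[253.0, 273.0], [272.0, 266.0]], [[253.0, 373.0], [272.0, 381.0]]]
```

>>> {"api": "move_arm", "payload": {
  "plan": [
    [0.2,-0.3,-0.08,0,0],
    [0.2,-0.475,-0.084,0.1,0],
    [0.2,-0.475,-0.084,0.4,0],
    [0.2,-0.475,-0.084,0.7,0],
    [0.2,-0.475,-0.084,0.9,0],
    [0.2,-0.475,-0.084,0.9,0],
    [0.2,-0.475,-0.084,0.9,0]
  ]
}}

```text
clock: 11.3
tool_pos: [0.543, -0.2297, 0.0594]
eef_rot: [[0.333, 0.943, -0.0], [0.943, -0.333, 0.0], [0.0, -0.0, -1.0]]
wrist_force: [0.8, -0.3, 2.1]
grip_width: 0.0568
grasp_force: 0.0
```

>>> {"api": "move_arm", "payload": {
  "squeeze": 40,
  "plan": [
    [-1,0,0,0,0],
    [-1,0,0,0,0],
    [-1,0,0,0,0],
    [-1,0,0,0,0],
    [-1,0,0,0,0],
    [-1,0,0,0,0],
    [-1,0,0,0,0],
    [-1,0,0,0,0]
  ]
}}

```text
clock: 12.1
tool_pos: [0.5439, -0.2301, 0.0595]
eef_rot: [[0.333, 0.943, 0.002], [0.943, -0.333, -0.001], [-0.0, 0.003, -1.0]]
wrist_force: [3.7, -1.6, 1.3]
grip_width: 0.0155
grasp_force: 40.0
```

Run:
```python
from h import *
print("driver",atz("top",(214.6,407.3),.008),atz("top",(209,442),.015))
o=manip.get_obs();R=np.array(o["eef_rot"]);t=np.array(o["tool_pos"])
s=[.6855,.061,.1975]
for y in(-.257,-.17,-.11):
  P=tf(s,[-.125,y,t[2]]);print(y,P.round(4),(R.T@(P-t)/.15).round(3), "corner",tf(s,[-.09,y-.13,0]).round(3))
a=np.arctan2(R[1,0],R[0,0]);print("turn",(a-(s[2]+np.pi/2))/(np.pi/2), np.degrees(a))
```

```text
driver [ 0.67474832 -0.23626154  0.008     ] [ 0.69173655 -0.32904622  0.015     ]
-0.257 [ 0.6134 -0.2155  0.0595] [0.246 0.404 0.001] corner [ 0.673 -0.336  0.   ]
-0.17 [ 0.5963 -0.1302  0.0595] [0.744 0.107 0.   ] corner [ 0.656 -0.251  0.   ]
-0.11 [ 0.5845 -0.0714  0.0595] [ 1.088 -0.097 -0.   ] corner [ 0.644 -0.192  0.   ]
turn -0.341820154640506 70.55210253618822
```

>>> {"api": "move_arm", "payload": {
  "squeeze": 60,
  "plan": [
    [-1,0.06,0,0,-0.02],
    [-1,0.13,0,0,-0.04],
    [-1,0.2,0,0,-0.07],
    [-1,0.28,0,0,-0.1],
    [-1,0.36,0,0,-0.13],
    [-1,0.44,-0.005,0,-0.16],
    [-1,0.52,-0.005,0,-0.19],
    [-1,0.6,-0.007,0,-0.22],
    [-1,0.68,-0.008,0,-0.25],
    [-1,0.76,-0.01,0,-0.28],
    [-1,0.84,-0.01,0,-0.31],
    [-1,0.9,-0.012,0,-0.33],
    [-1,0.945,-0.012,0,-0.342],
    [-1,0.945,-0.012,0,-0.342]
  ]
}}

```text
clock: 13.5
tool_pos: [0.5884, -0.0968, 0.0594]
eef_rot: [[-0.197, 0.98, -0.0], [0.98, 0.197, -0.003], [-0.003, -0.001, -1.0]]
wrist_force: [1.5, -4.3, 1.5]
grip_width: 0.0155
grasp_force: 60.0
```

Run:
```python
from h import *
o=manip.get_obs();p=manip.camera_params("wrist");R=np.array(o["eef_rot"]);t=np.array(o["tool_pos"])
im=snap("wrist","w7");print(o["clock"],t,o["wrist_force"],o["grip_width"],o["moment"])
for n,z in(("carry_grip",.12),("saddle",.06),("lift_pad",.105),("pump_bar",.134)):
  for r in manip.find_in("wrist",n)[:2]: print(n,r["confidence"],r["point"],atz("wrist",r["point"],z,p).round(4))
s=[.6855,.061,.1975]
print("boss pred px",proj("wrist",[tf(s,[-.125,0,.105])],p),"saddle pred", proj("wrist",[t+R@np.array([.11,0,t[2]-.06])],p))
manip.read_camera("top")
for n,z in(("saddle",.06),("lift_pad",.105),("pump_bar",.134)):
  for r in manip.find_in("top",n)[:2]: print("top",n,r["confidence"],r["point"],atz("top",r["point"],z).round(4))
```

```text
13.5 [ 0.58838724 -0.09675839  0.0594413 ] [ 1.53132622 -4.32389077  1.54487633] 0.015477939301415928 [-0.07410259 -0.12346428  0.04418704]
carry_grip 0.7 [175.4, 324.4] [ 0.5766 -0.0387  0.12  ]
carry_grip 0.3 [264.4, 283.4] [ 0.5676 -0.0766  0.12  ]
saddle 0.58 [61.8, 319.3] [0.5648 0.0087 0.06  ]
saddle 0.26 [80.9, 606.4] [0.7115 0.032  0.06  ]
lift_pad 0.8 [19.5, 261.7] [0.5418 0.0132 0.105 ]
lift_pad 0.59 [31.3, 424.6] [0.6037 0.0216 0.105 ]
pump_bar 0.73 [264.9, 361.3] [ 0.5956 -0.066   0.134 ]
boss pred px [[-33.81488767 328.41125491]] saddle pred [[ 57.61399126 324.00487701]]
top saddle 0.52 [249.2, 315.0] [0.5657 0.0115 0.06  ]
top lift_pad 0.91 [266.9, 304.8] [0.5148 0.0358 0.105 ]
top pump_bar 0.62 [205.9, 276.5] [0.6601 0.1096 0.134 ]
top pump_bar 0.52 [246.3, 382.8] [ 0.568  -0.1531  0.134 ]
```

View pics/w7.png

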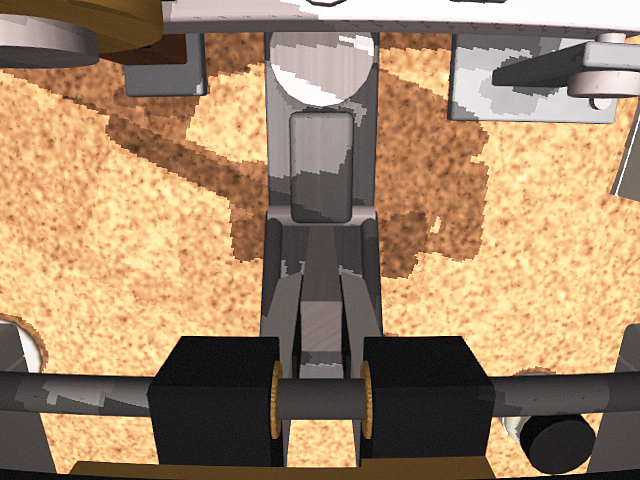

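The saddle is at (57, 322), within 1 mm of where I predicted it. The boss arc at the top edge is near column 326, which matches the stand fit, and the pin head is home. Sliding in the last 25 mm.

>>> {"api": "move_arm", "payload": {
  "plan": [
    [-1,0.03,0,0,0],
    [-1,0.07,0,0,0],
    [-1,0.11,0,0,0],
    [-1,0.15,0,0,0],
    [-1,0.172,0,0,0],
    [-1,0.172,0,0,0],
    [-1,0.172,0,0,0]
  ]
}}

```text
clock: 14.65
tool_pos: [0.5833, -0.0717, 0.0594]
eef_rot: [[-0.196, 0.981, 0.0], [0.981, 0.196, -0.003], [-0.003, -0.0, -1.0]]
wrist_force: [2.3, -6.1, 1.8]
grip_width: 0.0154
grasp_force: 60.0
```

Run:
```python
from h import *
o=manip.get_obs();p=manip.camera_params("wrist");t=np.array(o["tool_pos"]);R=np.array(o["eef_rot"])
print(o["clock"],t,o["wrist_force"])
s=[.6855,.061,.1975];print("post stand",tf([0,0,-s[2]],t-[s[0],s[1],0]), "yaw",np.arctan2(R[1,0],R[0,0])-np.pi/2)
# pump block/rods edges as symmetric check of jack yaw & refit of pin head/plate in the wrist view
im=manip.read_camera("wrist"); cv2.imwrite("pics/w8.png",im[:,:,::-1])
for r in manip.find_in("wrist","pin_head")[:2]:
  h=atz("wrist",r["point"],.088,p);print(r,tf([0,0,-s[2]],h-[s[0],s[1],0]))
manip.read_camera("top")
for n,z in(("lift_pad",.105),("pin_head",.088),("pump_bar",.134)):
  for r in manip.find_in("top",n)[:2]:
    h=atz("top",r["point"],z);print("top",n,r["confidence"],r["point"],tf([0,0,-s[2]],h-[s[0],s[1],0]).round(4))
```

```text
14.65 [ 0.58327728 -0.07172722  0.05941499] [ 2.25815117 -6.09834962  1.79737392]
post stand [-0.12627907 -0.11008903  0.05941499] yaw 0.19716914761738558
{'point': [137.0, 598.8], 'confidence': 0.82} [ 0.00039846 -0.03617938  0.088     ]
{'point': [63.3, 329.8], 'confidence': 0.24} [-0.12392109 -0.00676252  0.088     ]
top lift_pad 0.92 [258.9, 302.3] [-0.1517  0.0116  0.105 ]
top lift_pad 0.47 [172.2, 395.4] [ 0.028  -0.2586  0.105 ]
top pin_head 0.64 [202.0, 275.7] [0.0053 0.0541 0.088 ]
top pump_bar 0.62 [247.7, 389.3] [-0.1632 -0.202   0.134 ]
top pump_bar 0.2 [248.2, 331.3] [-0.1409 -0.062   0.134 ]
```

>>> {"api": "move_arm", "payload": {
  "plan": [
    [0.2,0,0,0,0],
    [0.2,0,0,0,0],
    [0.2,0,0,0,0],
    [0.2,0,0,0,0],
    [0.2,0,0,-0.3,0],
    [0.2,0,0,-0.6,0],
    [-1,0,0,-0.8,0],
    [-1,0,0,-0.8,0],
    [-1,-0.3,0,-0.8,0],
    [-1,-0.65,0,-0.8,0],
    [-1,-0.65,0,-0.8,0],
    [-1,-0.65,0,-0.8,0],
    [-1,-0.65,0,-0.8,0]
  ]
}}

```text
clock: 16.25
tool_pos: [0.6019, -0.1646, 0.1778]
eef_rot: [[-0.197, 0.98, -0.002], [0.98, 0.197, 0.002], [0.002, -0.002, -1.0]]
wrist_force: [0.9, 1.1, -1.6]
grip_width: 0.0041
grasp_force: 0.0
```

Run:
```python
from h import *
o=manip.get_obs();p=manip.camera_params("wrist");t=np.array(o["tool_pos"]);R=np.array(o["eef_rot"]);s=[.6855,.061,.1975]
print(o["clock"],t,o["wrist_force"],o["grip_width"])
for c in("wrist","top","scene"):
  snap(c,c+"9")
  for n,z in(("carry_grip",.125),("pump_bar",.134),("saddle",.06)):
    for r in manip.find_in(c,n)[:2]:
      h=atz(c,r["point"],z,p if c=="wrist" else None);print(c,n,round(r["confidence"],2),r["point"],h.round(3),tf([0,0,-s[2]],h-[s[0],s[1],0]).round(4))
print("post top exp",proj("wrist",[tf(s,[-.126,-.11,.132]),tf(s,[-.126,-.208,.134])],p))
```

```text
16.25 [ 0.60193667 -0.16463101  0.17776139] [ 0.89976766  1.07667636 -1.59131057] 0.004123657882170509
wrist carry_grip 0.93 [143.5, 323.7] [ 0.589 -0.1    0.125] [-0.1261 -0.1388  0.125 ]
wrist pump_bar 0.63 [1.3, 498.7] [0.674 0.003 0.134] [-0.0228 -0.0544  0.134 ]
wrist pump_bar 0.56 [233.4, 322.4] [ 0.6   -0.157  0.134] [-0.1268 -0.1967  0.134 ]
wrist saddle 0.3 [143.6, 320.6] [ 0.588 -0.103  0.06 ] [-0.1282 -0.1416  0.06  ]
top carry_grip 0.64 [242.1, 342.1] [ 0.577 -0.054  0.125] [-0.1293 -0.0914  0.125 ]
top pump_bar 0.62 [231.1, 362.5] [ 0.604 -0.103  0.134] [-0.112  -0.1447  0.134 ]
top saddle 0.49 [250.7, 295.6] [0.56  0.061 0.06 ] [-0.1227  0.0247  0.06  ]
scene carry_grip 0.81 [284.3, 305.0] [ 0.652 -0.137  0.125] [-0.0713 -0.1876  0.125 ]
scene pump_bar 0.7 [276.2, 286.8] [ 0.606 -0.154  0.134] [-0.1206 -0.195   0.134 ]
scene saddle 0.47 [263.0, 324.4] [0.575 0.014 0.06 ] [-0.1177 -0.0239  0.06  ]
post top exp [[ 96.30076436 323.97563522]
 [249.6423875  323.56808986]]
```

Run:
```python
from h import *
im=cv2.imread("pics/wrist9.png")
g=cv2.cvtColor(im,cv2.COLOR_BGR2GRAY)
for c in(285,324,360): print(c,[int(g[r:r+5,c-4:c+5].mean()) for r in range(40,290,5)])
for r in(100,230,240,250): print(r,[int(g[r-2:r+3,c:c+8].mean()) for c in range(200,450,8)])
p=manip.camera_params("wrist");s=[.6855,.061,.1975]
print(proj("wrist",[tf(s,[-.126,y,z]) for y,z in((-.099,.132),(-.121,.132),(-.121,.06),(-.199,.134),(-.208,.143),(-.217,.134))],p).round())
```

```text
285 [79, 99, 140, 137, 178, 176, 107, 104, 99, 97, 96, 96, 98, 99, 100, 101, 101, 101, 101, 101, 100, 100, 99, 98, 97, 97, 70, 59, 59, 56, 46, 45, 45, 46, 46, 50, 51, 52, 42, 17, 18, 20, 19, 27, 188, 193, 194, 172, 185, 166]
324 [79, 79, 80, 80, 80, 67, 89, 191, 247, 249, 249, 248, 249, 251, 85, 109, 128, 137, 139, 136, 109, 102, 82, 77, 76, 76, 76, 77, 78, 76, 77, 70, 56, 55, 104, 118, 117, 118, 86, 17, 20, 21, 20, 24, 206, 204, 201, 168, 161, 162]
360 [147, 149, 141, 143, 135, 121, 75, 84, 81, 79, 78, 85, 105, 102, 103, 98, 98, 90, 81, 64, 62, 60, 61, 61, 62, 62, 62, 63, 63, 63, 63, 63, 63, 63, 62, 63, 60, 50, 39, 16, 19, 20, 19, 18, 220, 212, 213, 218, 216, 223]
100 [127, 133, 136, 119, 140, 173, 192, 217, 207, 208, 105, 78, 75, 165, 249, 248, 212, 70, 97, 102, 130, 136, 136, 123, 123, 138, 142, 136, 170, 203, 221, 201]
230 [211, 190, 212, 179, 193, 185, 190, 199, 172, 80, 47, 115, 123, 118, 119, 120, 119, 118, 120, 67, 47, 189, 197, 202, 202, 210, 215, 198, 207, 196, 211, 214]
240 [191, 194, 176, 189, 196, 188, 121, 19, 19, 18, 18, 18, 19, 20, 19, 19, 18, 19, 18, 18, 18, 17, 19, 70, 218, 207, 212, 208, 212, 200, 199, 212]
250 [185, 188, 186, 174, 190, 177, 112, 20, 20, 20, 19, 19, 20, 21, 20, 22, 21, 21, 20, 19, 20, 20, 24, 66, 203, 206, 204, 172, 182, 204, 204, 197]
[[ 76. 323.]
 [113. 323.]
 [116. 323.]
 [234. 323.]
 [252. 323.]
 [260. 323.]]
```

>>> {"api": "move_arm", "payload": {
  "plan": [
    [-1,-0.02,-0.01,0.2,0],
    [-1,-0.02,-0.01,0.4,0],
    [-1,-0.04,-0.01,0.46,0],
    [-1,-0.08,-0.01,0.53,0],
    [-1,-0.11,-0.01,0.6,0],
    [-1,-0.14,-0.01,0.67,0],
    [-1,-0.16,-0.01,0.74,0],
    [-1,-0.18,-0.01,0.81,0],
    [-1,-0.19,-0.01,0.88,0],
    [-1,-0.195,-0.01,0.93,0],
    [-1,-0.195,-0.01,0.95,0],
    [-1,-0.195,-0.01,0.95,0],
    [-1,-0.195,-0.01,0.95,0]
  ]
}}

```text
clock: 18.15
tool_pos: [0.608, -0.1992, 0.042]
eef_rot: [[-0.195, 0.981, 0.005], [0.981, 0.195, -0.008], [-0.009, 0.003, -1.0]]
wrist_force: [-5.8, -3.7, 13.2]
grip_width: 0.0004
grasp_force: 6.5
```

```bash
cat > bar.py <<'E'
from h import *
import sys
o=manip.get_obs();p=manip.camera_params("wrist");t=np.array(o["tool_pos"]);s=[.6855,.061,.1975]
print(o["clock"],t,o["wrist_force"],"stand",tf([0,0,-s[2]],t-[s[0],s[1],0]))
im=snap("wrist",sys.argv[1]);g=cv2.cvtColor(im,cv2.COLOR_RGB2GRAY)
for c in(262,278,324,372): print(c,[int(g[r:r+5,c-3:c+4].mean()) for r in range(20,330,5)])
print("post/bar(down)",proj("wrist",[tf(s,[-.126,y,z]) for y,z in((-.099,.132),(-.121,.132),(-.234,.064),(-.225,.064))],p).round().tolist())
im2=snap("scene",sys.argv[1]+"s")
for n in("boom","pump_bar"): print(n,[(round(r["confidence"],2),r["point"]) for r in manip.find_in("scene",n)[:2]])
E
python3 bar.py d1
```

```text
18.15 [ 0.60804326 -0.1992086   0.04200974] [-5.84796483 -3.69419821 13.20818206] stand [-0.12700875 -0.23995174  0.04200974]
262 [134, 139, 139, 140, 139, 140, 141, 141, 141, 143, 143, 144, 144, 143, 145, 144, 145, 144, 145, 145, 144, 146, 145, 145, 145, 145, 144, 144, 144, 143, 142, 142, 141, 121, 119, 118, 118, 101, 58, 58, 57, 57, 57, 56, 55, 56, 54, 24, 22, 22, 22, 22, 18, 149, 211, 204, 179, 209, 176, 194, 212, 182]
278 [68, 69, 73, 65, 69, 70, 69, 65, 67, 69, 67, 65, 69, 69, 64, 66, 67, 68, 65, 68, 69, 65, 72, 70, 72, 77, 68, 68, 83, 70, 71, 86, 63, 64, 61, 60, 61, 55, 55, 54, 54, 54, 54, 53, 54, 58, 33, 20, 22, 23, 22, 23, 20, 148, 185, 167, 185, 203, 203, 192, 181, 197]
324 [59, 60, 59, 59, 59, 59, 62, 70, 98, 145, 147, 147, 147, 148, 148, 148, 149, 149, 149, 149, 150, 150, 150, 151, 151, 151, 152, 153, 88, 85, 85, 85, 84, 85, 85, 85, 85, 76, 61, 61, 61, 61, 62, 62, 62, 92, 38, 20, 22, 23, 42, 52, 50, 66, 73, 66, 68, 66, 67, 62, 59, 61]
372 [84, 63, 60, 55, 54, 54, 53, 54, 55, 55, 55, 55, 55, 55, 55, 58, 69, 92, 85, 66, 62, 58, 58, 59, 59, 60, 60, 61, 61, 62, 63, 62, 63, 64, 65, 65, 65, 66, 66, 67, 67, 68, 68, 69, 70, 63, 55, 23, 21, 23, 23, 23, 18, 159, 208, 195, 209, 209, 237, 238, 230, 214]
post/bar(down) [[-117.0, 331.0], [-28.0, 331.0], [272.0, 326.0], [255.0, 326.0]]
boom [(0.62, [352.4, 324.0]), (0.6, [226.2, 314.9])]
pump_bar [(0.55, [303.8, 286.5]), (0.29, [281.1, 202.8])]
```

>>> {"api": "move_arm", "payload": {
  "plan": [
    [-1,0.005,0,0.02,0],
    [-1,0.01,0,0.04,0],
    [-1,0.01,0,0.04,0],
    [-1,0.01,0,0.04,0]
  ]
}}

```text
clock: 18.75
tool_pos: [0.6084, -0.1995, 0.0408]
eef_rot: [[-0.195, 0.981, 0.008], [0.981, 0.195, -0.012], [-0.013, 0.005, -1.0]]
wrist_force: [-11.2, -4.7, 25.8]
grip_width: 0.0004
grasp_force: 13.1
```

```bash
cat > boom.py <<'E'
from h import *
# boom angle by matching the boss patch of the first scene picture along its predicted path
a=cv2.imread("pics/scene0.png",0);b=cv2.cvtColor(manip.read_camera("scene"),cv2.COLOR_RGB2GRAY)
s=[.6855,.061,.1975]
def bp(th,x,z): z-=.088; return tf(s,[x*np.cos(th)+z*np.sin(th),0,.088-x*np.sin(th)+z*np.cos(th)])
for nm,x,z in(("boss",-.125,.105),("reel",-.212,.15)):
  r0,c0=proj("scene",[bp(0,x,z)])[0].round().astype(int);T=a[r0-13:r0+14,c0-13:c0+14]
  m=cv2.matchTemplate(b[r0-50:r0+40,c0-40:c0+41],T,cv2.TM_CCOEFF_NORMED);_,v,_,l=cv2.minMaxLoc(m)
  print(nm,"found shift rc",l[1]+13-50,l[0]+13-40,round(v,2),"pred .17/.1/.0",[(proj("scene",[bp(th,x,z)])[0]-[r0,c0]).round(1).tolist() for th in(.17,.1,0)])
E
python3 boom.py; python3 bar.py d2 | tail -4
```

```text
boss found shift rc 4 19 0.86 pred .17/.1/.0 [[-5.8, 1.3], [-3.5, 0.5], [-0.2, -0.2]]
reel found shift rc -10 5 0.94 pred .17/.1/.0 [[-9.3, 4.1], [-5.7, 2.3], [-0.3, 0.3]]
372 [73, 52, 52, 53, 53, 54, 54, 54, 54, 54, 55, 55, 56, 55, 56, 60, 72, 79, 74, 58, 59, 59, 60, 60, 61, 61, 61, 62, 63, 63, 64, 63, 65, 64, 65, 67, 67, 67, 67, 69, 68, 69, 70, 70, 70, 61, 55, 23, 22, 23, 23, 23, 18, 160, 208, 196, 215, 209, 238, 238, 230, 212]
post/bar(down) [[-120.0, 331.0], [-31.0, 330.0], [272.0, 326.0], [255.0, 326.0]]
boom [(0.97, [226.7, 314.3])]
pump_bar [(0.57, [299.6, 290.5]), (0.17, [227.9, 315.6])]
```

>>> {"api": "move_arm", "payload": {
  "plan": [
    [-1,0,0.005,-0.06,0],
    [-1,0.01,0.005,-0.14,0],
    [-1,0.03,0.005,-0.22,0],
    [-1,0.06,0.005,-0.3,0],
    [-1,0.09,0.005,-0.38,0],
    [-1,0.13,0.005,-0.48,0],
    [-1,0.17,0.005,-0.6,0],
    [-1,0.18,0.005,-0.72,0],
    [-1,0.18,0.005,-0.82,0],
    [-1,0.18,0.005,-0.82,0],
    [-1,0.18,0.005,-0.82,0],
    [-1,0.18,0.005,-0.82,0]
  ]
}}

```text
clock: 20.2
tool_pos: [0.6013, -0.1666, 0.1519]
eef_rot: [[-0.196, 0.981, -0.002], [0.981, 0.196, 0.001], [0.001, -0.002, -1.0]]
wrist_force: [-0.7, -0.4, -0.3]
grip_width: 0.0003
grasp_force: 0.0
```

```bash
python3 boom.py; sed -i 's/(-.234,.064),(-.225,.064)/(-.199,.134),(-.217,.134)/' bar.py; python3 bar.py u1
python3 - <<'E'
from h import *
g=cv2.imread("pics/u1.png",0)
for r in(225,235,245,255): print(r,[int(g[r-2:r+3,c:c+6].mean()) for c in range(230,420,6)])
E
```

```text
boss found shift rc 0 0 0.98 pred .17/.1/.0 [[-5.8, 1.3], [-3.5, 0.5], [-0.2, -0.2]]
reel found shift rc 0 1 0.79 pred .17/.1/.0 [[-9.3, 4.1], [-5.7, 2.3], [-0.3, 0.3]]
20.25 [ 0.60121546 -0.16650868  0.15177499] [-0.76588097 -0.37022413 -0.17474328] stand [-0.12728749 -0.20654776  0.15177499]
262 [122, 123, 115, 120, 135, 185, 220, 206, 220, 223, 223, 220, 214, 221, 209, 215, 205, 216, 219, 199, 197, 217, 160, 133, 129, 130, 136, 134, 157, 157, 152, 163, 144, 166, 193, 178, 194, 163, 168, 195, 198, 211, 185, 185, 73, 18, 21, 21, 21, 15, 158, 175, 193, 191, 195, 186, 199, 203, 213, 218, 206, 211]
278 [106, 109, 117, 97, 154, 174, 182, 200, 177, 176, 160, 147, 144, 144, 145, 148, 140, 139, 130, 122, 121, 118, 111, 115, 101, 101, 100, 101, 103, 105, 106, 106, 76, 60, 52, 52, 52, 52, 52, 52, 52, 52, 52, 52, 29, 19, 19, 20, 20, 17, 178, 202, 202, 185, 186, 193, 189, 170, 200, 184, 222, 230]
324 [143, 141, 95, 83, 83, 83, 83, 80, 54, 179, 180, 206, 242, 250, 250, 250, 252, 95, 84, 123, 134, 142, 143, 142, 113, 77, 80, 79, 79, 79, 79, 79, 80, 80, 79, 78, 62, 57, 57, 65, 122, 121, 121, 120,
[... 428 characters left out ...]
.0], [274.0, 325.0]]
boom [(0.61, [246.2, 318.7])]
pump_bar [(0.65, [275.8, 287.5]), (0.39, [280.1, 204.5])]
225 [155, 195, 186, 183, 189, 211, 170, 46, 51, 74, 125, 122, 120, 117, 121, 120, 117, 85, 92, 84, 65, 50, 66, 60, 110, 84, 91, 107, 175, 204, 204, 210]
235 [202, 188, 201, 186, 201, 178, 142, 49, 50, 77, 126, 122, 120, 116, 120, 120, 120, 120, 119, 120, 122, 82, 51, 47, 154, 142, 142, 173, 206, 204, 224, 220]
245 [206, 187, 184, 18, 15, 14, 15, 16, 15, 16, 15, 15, 16, 15, 15, 15, 16, 15, 16, 14, 14, 16, 15, 15, 13, 13, 13, 24, 225, 204, 214, 213]
255 [194, 177, 146, 19, 20, 21, 21, 19, 20, 20, 21, 22, 22, 21, 20, 22, 21, 21, 21, 21, 20, 20, 21, 20, 21, 20, 20, 19, 172, 200, 213, 215]
```

Run:
```python
from h import *
p=manip.camera_params("wrist");s=[.6855,.061,.1975]
for f in("u1",):
  g=cv2.imread(f"pics/{f}.png",0)
  for r in(75,85,95): print(r,[int(g[r-1:r+2,c:c+3].mean()) for c in range(285,360,3)])
  m=(g<28).astype(np.uint8);m[:225]=0;m[275:]=0
  n,l,st,ce=cv2.connectedComponentsWithStats(m);i=1+st[1:,4].argmax();print(st[i],ce[i])
  (c,wh,ang)=cv2.minAreaRect(np.argwhere(l==i)[:,::-1].astype(np.float32));print(c,wh,ang)
for nm,z,pt in(("bar",.137,(c[1],c[0])),("post",.132,(85,320))):
  h=atz("wrist",pt,z,p);print(nm,tf([0,0,-s[2]],h-[s[0],s[1],0]).round(4))
```

```text
75 [107, 89, 55, 58, 56, 84, 118, 115, 239, 251, 213, 175, 177, 181, 184, 186, 183, 109, 55, 57, 57, 56, 49, 49, 63]
85 [107, 86, 51, 77, 78, 70, 121, 137, 237, 250, 250, 250, 249, 250, 250, 237, 180, 110, 77, 79, 66, 57, 53, 47, 62]
95 [102, 80, 73, 78, 78, 75, 111, 119, 236, 250, 250, 250, 250, 248, 250, 251, 252, 142, 76, 75, 69, 115, 121, 50, 59]
[ 247  241  152   30 4167] [321.99424046 256.03839693]
(322.5, 255.5) (29.0, 151.0) 90.0
bar [-0.1275 -0.2046  0.137 ]
post [-0.129  -0.1076  0.132 ]
```

>>> {"api": "move_arm", "payload": {
  "plan": [
    [-1,0,0,0.12,0],
    [-1,0,0,0.22,0],
    [-1,-0.01,0,0.28,0],
    [-1,-0.04,0,0.34,0],
    [-1,-0.07,0,0.4,0],
    [-1,-0.1,0,0.46,0],
    [-1,-0.12,0,0.52,0],
    [-1,-0.14,0,0.58,0],
    [-1,-0.155,0,0.64,0],
    [-1,-0.165,0,0.7,0],
    [-1,-0.17,0,0.74,0],
    [-1,-0.17,0,0.78,0],
    [-1,-0.17,0,0.8,0],
    [-1,-0.17,0,0.8,0],
    [-1,-0.17,0,0.8,0],
    [-1,-0.17,0,0.8,0]
  ]
}}

```text
clock: 22.05
tool_pos: [0.6079, -0.1969, 0.0413]
eef_rot: [[-0.195, 0.981, 0.005], [0.981, 0.195, -0.01], [-0.01, 0.003, -1.0]]
wrist_force: [-9.1, -5.8, 23.6]
grip_width: 0.0
grasp_force: 11.7
```

```bash
python3 boom.py
python3 - <<'E'
from h import *
o=manip.get_obs();p=manip.camera_params("wrist");s=[.6855,.061,.1975];t=o["tool_pos"];print(tf([0,0,-s[2]],np.array(t)-[s[0],s[1],0]),o["wrist_force"])
g=cv2.cvtColor(snap("wrist","f1"),cv2.COLOR_RGB2GRAY)
m=(g<28).astype(np.uint8);m[:235]=0;m[300:]=0
n,l,st,ce=cv2.connectedComponentsWithStats(m);print(st[1:][st[1:,4]>300],proj("wrist",[tf(s,[-.1275,-.2315,.064])],p))
E
```

```text
boss found shift rc 4 19 0.86 pred .17/.1/.0 [[-5.8, 1.3], [-3.5, 0.5], [-0.2, -0.2]]
reel found shift rc -10 5 0.94 pred .17/.1/.0 [[-9.3, 4.1], [-5.7, 2.3], [-0.3, 0.3]]
[-0.12671362 -0.23766642  0.04131927] [-10.19323808  -6.10865925  23.11979932]
[[ 230  255  184   45 4934]
 [ 571  282   69   18  616]] [[272.22987467 322.4374492 ]]
```

```bash
python3 -c "
from workcell import manip
print(manip.job_done())"
```

```text
the job is handed in; nothing more can be done
None
```

The job is handed in at about 22 s of the 72 s allowed: the pin is home, the jack was pumped once and let fully back up, and the arm is holding the handle fully down with the boom up (about 0.17 rad). The saddle sits about 3 mm off the pad centre by my estimate.

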